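# Feed the sample carriage one pitch and lock it

### The job

Push the feed unit's hand wheel clockwise, seen from above, through exactly one full turn by its upright handle, so that the handle comes back to where it started. Then push the lock lever to the left of the wheel all the way over, away from the robot. Only push with the fingers: do not grip, lift or force anything, and leave the loose things around where they are.

Things in the scene. Friction and masses are not known exactly. Their poses are not given: they have to be found in the camera images.
- feed_wheel (a joint): Turn of the hand wheel, rad: 0 at the start, grows as the wheel is turned clockwise seen from above; one full turn is 6.283. It turns freely beyond one turn either way (no stop or detent), with steady friction of about 2.5 N at the handle, and stays where it is left. The carriage behind it moves 12 mm to the robot's right per turn.
- wheel_centre (a point): Point on the wheel's vertical axis, 84 mm above the bench. The wheel lies level: black rim of 60 mm radius to its middle line, 12 mm thick bar, three steel spokes; the top of the rim and of the spokes is level with this point, the hub's top is 4 mm higher. It stands on a grey gearbox on the base plate.
- wheel_handle: Black upright grip standing on the rim above one spoke, 60 mm from the wheel's axis; origin at its foot, on its centre line, 80 mm above the bench; it rises to 128 mm above the bench and swells from 17 mm diameter at 88 mm to 21 mm at 114 mm above the bench. It does not spin on its own. Its x axis points away from the wheel's axis. At the start it stands at any angle round the wheel.
- lock_lever (a joint): Swing of the lock lever, rad: 0 as it starts, leaning 0.5 rad toward the robot (the base plate's -x); 1.0 is its stop, leaning 0.5 rad the other way. Light friction, under 1 N at the ball; stays where it is left.
- lock_lever_tip (a point): Centre of the 26 mm black ball at the top of the lock lever. The lever is a 10 mm rod, its pivot 70 mm from the ball centre and 32 mm above the bench, on a block 70 mm long and 50 mm wide whose top is 35 mm above the bench; it stands 130 mm to the left (base plate's +y) of the wheel's axis. The ball starts 93 mm above the bench, 34 mm nearer than the pivot, rises to 102 mm in mid swing and ends 67 mm farther along the base plate's x axis.
- feed_unit: The fixed feed unit: base plate 250x290x10 mm with gearbox, rail and lock lever; origin on the bench under the wheel's axis. x axis: from the wheel to the rail, roughly away from the robot; y axis: to the left, from the wheel to the lock lever. The gearbox is 70 mm square; the rail with the carriage and its clamped sample lies 85 to 160 mm beyond the wheel's axis and reaches about 72 mm above the bench.
- horn_small: Loose bystander, to be left alone: small pale horn blank, a stepped round metal part 26 mm wide and 50 mm high, standing on the feed unit's base plate, right of the gearbox; origin at the centre of its underside.
- tee_fitting: Loose bystander, to be left alone: small white air tee fitting, 27x39x15 mm, lying on the base plate at the right; origin at the centre of its underside.
- horn_white: Loose bystander, to be left alone: white horn blank, stepped round metal part 38 mm wide and 70 mm high, standing on the bench between robot and feed unit; origin at the centre of its underside.
- sample_grey: Loose bystander, to be left alone: grey and white welded plastic sample, 41x61x23 mm, lying on the bench between robot and feed unit; origin at the centre of its underside.
- tape_small: Loose bystander, to be left alone: roll of red tape lying flat, 64 mm across, 15 mm high, near the left edge of the bench; origin at the centre of its underside.
- side_cutters: Loose bystander, to be left alone: side cutters with blue sleeves, 48x143x12 mm, lying on the bench; origin at the centre of its underside.
- black_marker: Loose bystander, to be left alone: felt marker, white with a black cap, 16x134x16 mm, lying near the left edge of the bench; origin at the centre of its underside.
- yellow_driver: Loose bystander, to be left alone: screwdriver with yellow handle, 24x160x24 mm, lying behind the feed unit; origin at the centre of its underside.

How it is judged:
By the outcome, as a careful person would: the job done as asked, in the order asked, and still so for the second after the job is handed in, with the robot touching nothing.
It also fails if it takes over 64 s, if anything falls off the work surface, if the arm or the gripper's body presses on something with over 40 N, if the wrist force passes 120 N, or if a joint passes its speed limit or range.

### The arm

A 6-joint arm with a two-finger parallel gripper is mounted at the origin on the work surface; the furniture and walls round the work are solid. World frame = base frame: x ahead of the robot, y to its left, z up, the work surface at z = 0. Lengths are in m, angles in rad, forces in N, time in s.
With the tool pointing down it reaches from about 0.325 to 1 m from the base axis. Payload 5.1 kg.
Tool frame: the origin (TCP) lies at the very end of the fingers, on their centre line; the grasp point (between the pads) lies 19 mm behind it; z points along the fingers, y is the line along which they close (so a half turn about z gives the same grasp; the last joint's range is limited). The gripper opens to 85 mm and grips with 20 to 120 N. Pads are 22 mm wide; open, the fingers measure 114 mm over their backs; the gripper's body (76 mm by 85 mm) begins 54 mm behind the grasp point. The pads swing forward as they close: fully open they stand 13 mm farther back than shut.
Start: joints at [1.228, 0.124, 1.65, -0, 1.367, -0.083], TCP at [0.167, 0.628, 0.196] pointing down, gripper open.
Joint ranges: [-2.61, 2.61], [-1.02, 2.33], [0.03, 2.71], [-1.35, 4.49], [0.32, 2.68], [-2.91, 2.91]. Speed limits (rad/s): [2.57, 2.57, 3.14, 3.14, 3.14, 3.14].

### API

Orientations are given as a unit quaternion [w, x, y, z].
In Python, from cell import bot gives the robot as it stands.
- The arm moves only by the tool apply_moves, never from a script. Its argument "increments" is a list of rows, each a list of 4 numbers: the shift along the tool's x, y, z in m, then the turn about the tool's z in rad. In form: [[dx, dy, dz, spin], ...]. A call has 1 to 20 rows; each row is the pose to reach, as a shift and turn from the pose commanded when the call began, along the tool's axes at that moment; what a row does not reach only later rows make up. A row lasts 1/12 s, in which the tool goes at most 41.7 mm and 7.16 degrees, less where a joint would pass 70% of its speed; a pose out of reach is approached as far as the arm can. A call with a gripper value outside its range is refused whole. "jaw" is the gripper command: -1 is shut, 1 is fully open, values between are in proportion, set as the call begins (left out, the last holds). The fingers move at their own pace and stop on an object; the grip force is fixed at half the most. Time passes only in rows, so rows that repeat a pose let the fingers close. It gives the time, the measured TCP pose, the force, the opening and the grip force at its end, in the units of the state.
- bot.read_state(): the state, without advancing time (a new reading comes with each control period).
- bot.camera(name): name is "scene" or "top"; returns a dict with "image" (480x640x3 uint8, red, green, blue), "intrinsics" (3x3 intrinsics, pixels), "T" (4x4, takes a point from camera to world coordinates). Camera axes: x right, y up, looking along -z (the intrinsics and any distortion apply to the point x, -y, -z); pixel columns grow to the right and rows downward; lengths in m; the calibration is good to about 2 mm. A picture is of the moment at which its call begins. There is no depth.
- bot.hand_in(): hands the job in; it is judged then, once.
The state is a dict: "t": time; "q": joint angles; "dq": joint speeds; "joint_torque": joint torques, N m; "ee_pos": TCP position; "tcp_rot": TCP orientation; "force": force on the tool from outside, world axes, zero at the start; "moment": the same for the moment, N m; "gripper_width": finger opening in m; "gripper_force": force on a finger pad.
Only numpy, scipy, OpenCV 4.12 (cv2) and the standard library are available. Lean on these libraries where they do the work, as an engineer would, in place of code of your own. Each camera call takes 0.05 s, during which the arm holds its last target. There are 200 camera calls.

## Working session

There is one attempt and no reset: what is moved stays moved. The work goes in short steps, Python scripts to look and compute and a tool call to move; the robot and the scene stay as the last step left them, time stands still between calls to the robot, and variables do not carry over. Pictures are saved under pics/ and viewed, at most 10 in all, crops included, and the job is handed in when it is done.

Besides the shell and the picture viewer there is one more tool, called after ">>>" as name(argument=value, ...), one argument or row to a line, values as JSON. apply_moves: Moves the arm, as the interface text tells. Its arguments: {"type":"object","properties":{"increments":{"type":"array"},"jaw":{"type":"number"}},"required":["increments"]}

```bash
mkdir -p pics; python3 - <<'E'
from cell import bot
import cv2,numpy as np
s=bot.read_state(); print({k:np.round(v,3) for k,v in s.items()})
for n in("scene","top"):
    c=bot.camera(n); cv2.imwrite(f"pics/{n}0.png",c["image"][:,:,::-1]); print(n,c["intrinsics"],np.round(c["T"],3),[k for k in c])
E
```

```text
{'t': np.float64(0.0), 'q': array([ 1.228,  0.125,  1.652, -0.   ,  1.367, -0.083]), 'dq': array([-0.001, -0.   ,  0.001, -0.001, -0.001,  0.001]), 'joint_torque': array([-0.0000e+00, -4.2363e+01, -3.6544e+01, -0.0000e+00,  7.0000e-03,
       -0.0000e+00]), 'ee_pos': array([0.167, 0.628, 0.194]), 'tcp_rot': array([-0.   ,  0.13 ,  0.992, -0.001]), 'force': array([ 0.565,  0.26 , -0.401]), 'moment': array([-0.014,  0.016, -0.026]), 'gripper_force': np.float64(0.0), 'gripper_width': np.float64(0.085)}
scene [[450.54157912   0.         324.81874486]
 [  0.         450.54157912 242.38101267]
 [  0.           0.           1.        ]] [[ 0.609  0.481 -0.631 -0.014]
 [-0.794  0.371 -0.482 -0.165]
 [ 0.002  0.794  0.608  0.621]
 [ 0.     0.     0.     1.   ]] ['image', 'intrinsics', 'T']
top [[530.63792956   0.         321.0271721 ]
 [  0.         530.63792956 245.44640822]
 [  0.           0.           1.        ]] [[ 1.300e-02  9.950e-01 -1.030e-01  4.380e-01]
 [-1.000e+00  1.300e-02 -1.000e-03  2.470e-01]
 [ 0.000e+00  1.030e-01  9.950e-01  1.251e+00]
 [ 0.000e+00  0.000e+00  0.000e+00  1.000e+00]] ['image', 'intrinsics', 'T']
```

View pics/scene0.png

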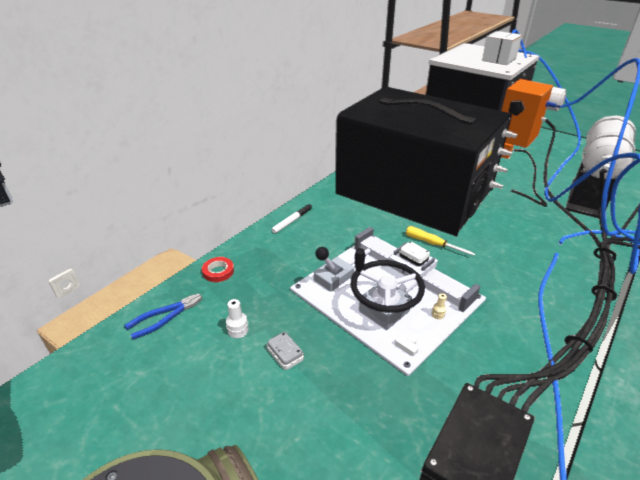

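View pics/top0.png

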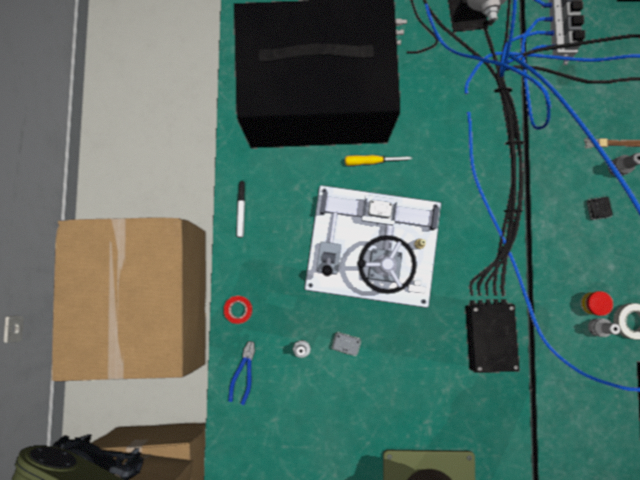

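The scene view shows the wheel around (388,286) with its handle near (360,260) and the lever ball at (322,254). In the top view the wheel is around (387,263) and the ball around (327,270). Next I'll measure both on enlarged crops.

```bash
cat > h.py <<'E'
import cv2,numpy as np
from cell import bot
def ray(c,u,v):
    K=c["intrinsics"];T=c["T"]
    d=np.array([(u-K[0,2])/K[0,0],-(v-K[1,2])/K[1,1],-1.]); return T[:3,3],T[:3,:3]@d
def plane(c,u,v,z):
    o,d=ray(c,u,v); return o+d*(z-o[2])/d[2]
def proj(c,p):
    q=c["T"][:3,:3].T@(np.asarray(p)-c["T"][:3,3]);K=c["intrinsics"]
    return np.array([K[0,2]+K[0,0]*q[0]/-q[2],K[1,2]+K[1,1]*q[1]/q[2]])
def two(c1,p1,c2,p2):
    A=np.zeros((3,3));b=np.zeros(3)
    for c,p in((c1,p1),(c2,p2)):
        o,d=ray(c,*p);d=d/np.linalg.norm(d);M=np.eye(3)-np.outer(d,d);A+=M;b+=M@o
    return np.linalg.solve(A,b)
E
python3 - <<'E'
from h import *
t=bot.camera("top");s=bot.camera("scene")
def crop(c,x0,x1,y0,y1,k,n): return cv2.resize(c["image"][y0:y1,x0:x1,::-1],None,fx=k,fy=k,interpolation=cv2.INTER_CUBIC)
a=crop(t,300,450,180,310,4,'');b=crop(s,285,495,220,375,3,'')
cv2.imwrite("pics/t1.png",a);cv2.imwrite("pics/s1.png",b)
for c,(x0,x1,y0,y1),n in((t,(300,450,180,310),'top'),(s,(285,495,220,375),'scene')):
    m=np.zeros((480,640),np.uint8);m[y0:y1,x0:x1]=(c["image"][y0:y1,x0:x1].max(2)<60)*255
    k,l,st,ce=cv2.connectedComponentsWithStats(m)
    for i in range(1,k):
        if st[i,4]>15: print(n,st[i],ce[i])
    i=1+np.argmax(st[1:,4]); pts=cv2.findContours((l==i).astype(np.uint8),cv2.RETR_EXTERNAL,cv2.CHAIN_APPROX_NONE)[0][0][:,0]
    P=np.array([plane(c,u,v,.078)[:2] for u,v in pts],np.float32)
    print(n,cv2.minEnclosingCircle(P),cv2.fitEllipse(P))
E
```

```text
top [358 236  57  57 484] [384.26033058 263.91735537]
top [322 265  10  10  75] [326.57333333 269.84      ]
top ((0.5196527242660522, 0.10164636373519897), 0.0639479011297226) ((0.5199888348579407, 0.1018088236451149), (0.12305296212434769, 0.12372657656669617), 96.5526351928711)
scene [412 220  55  16 443] [443.99097065 224.77200903]
scene [316 248  12  12 120] [321.63333333 253.35      ]
scene [351 248  74  65 982] [382.54887984 283.49796334]
scene [400 254  24  12  48] [410.20833333 259.83333333]
scene ((0.5270556807518005, 0.12857308983802795), 0.09048018604516983) ((0.522897481918335, 0.11189178377389908), (0.11568860709667206, 0.15177524089813232), 154.56105041503906)
```

View pics/t1.png

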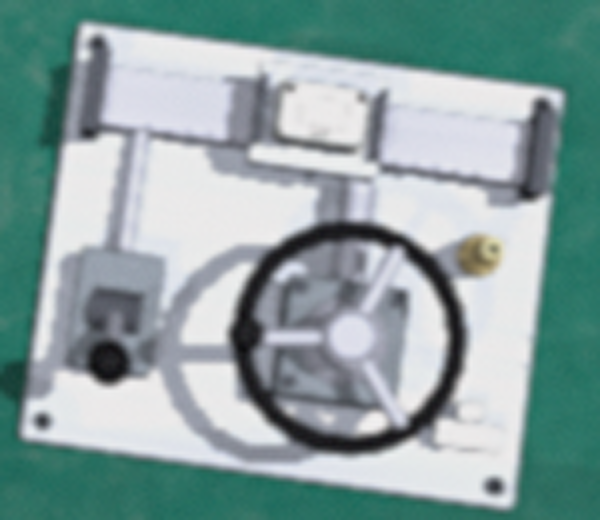

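View pics/s1.png

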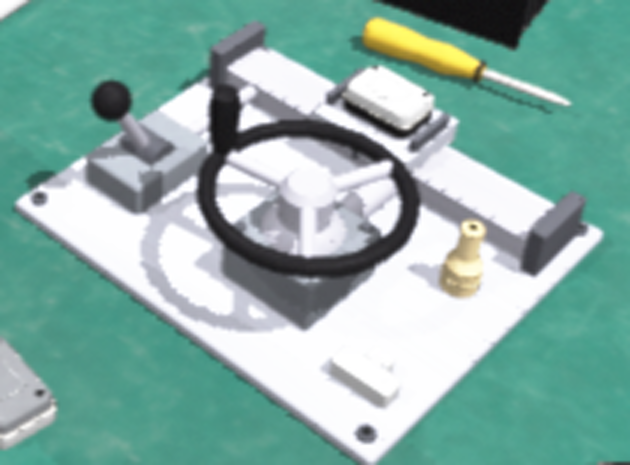

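The top crop shows the wheel centre at (351,337), with the handle on its left at (246,333), and the ball at (109,359). In the scene crop the handle's top is near (226,92). The handle stands about +y of the centre, and nothing blocks its circle above 88 mm. I'll now compute the poses.

```bash
cat > meas.py <<'E'
from h import *
def meas(t,s):
    pass
t=bot.camera("top");s=bot.camera("scene")
E
python3 - <<'E'
from meas import *
tp=lambda u,v:((u+.5)/4-.5+300,(v+.5)/4-.5+180); sp=lambda u,v:((u+.5)/3-.5+285,(v+.5)/3-.5+220)
ball=two(t,(326.57,269.84),s,(321.63,253.35)); print("ball",ball)
print("hub",two(t,tp(350,336),s,sp(307,178)), plane(t,*tp(350,336),.088),plane(s,*sp(307,178),.088))
print("handle",two(t,tp(246,333),s,sp(225,106)),plane(t,*tp(246,333),.125),plane(s,*sp(225,106),.114))
# plate screw heads z=.01
L=[plane(t,*tp(*p),.01)[:2] for p in((80,22),(565,92),(515,508),(22,437))]
c=np.array(L);x=(c[0]-c[3]+c[1]-c[2]);y=(c[0]-c[1]+c[3]-c[2])
print("yaw",np.degrees(np.arctan2(x[1],x[0])),np.degrees(np.arctan2(-y[0],y[1])),np.linalg.norm(x)/2,np.linalg.norm(y)/2,c.round(3))
# rim fit, excluding handle neighbourhood, top view
m=np.zeros((480,640),np.uint8);m[230:300,350:420]=(t["image"][230:300,350:420].max(2)<90)
ys,xs=np.nonzero(m);P=np.array([plane(t,u,v,.08)[:2] for u,v in zip(xs,ys)])
from scipy.optimize import least_squares
r0=np.hypot(*(P-[.52,.1015]).T);k=(r0>.05)&(r0<.07)&~((abs(P[:,0]-.52)<.025)&(P[:,1]>.1))
f=least_squares(lambda q:np.hypot(P[k,0]-q[0],P[k,1]-q[1])-q[2],[.52,.1,.06]);print("rim",f.x,k.sum())
E
```

```text
ball [0.50316856 0.23607151 0.0950412 ]
hub [0.5188223  0.10382631 0.09256901] [0.51991572 0.10211874 0.088     ] [0.52246793 0.1071729  0.088     ]
handle [0.51795159 0.16242568 0.11804447] [0.51816515 0.16198927 0.125     ] [0.52138856 0.16593256 0.114     ]
yaw -7.184886728510881 -7.5020903706256 0.24788561304239 0.28998804250353416 [[ 0.71   0.253]
 [ 0.672 -0.035]
 [ 0.427 -0.003]
 [ 0.464  0.284]]
rim [0.51982259 0.10145889 0.05950926] 549
```

>>> apply_moves(
  increments=[
    [-0.01,-0.01,0,0],
    [-0.03,-0.028,0,-0.01],
    [-0.055,-0.051,0,-0.02],
    [-0.08,-0.074,0,-0.03],
    [-0.105,-0.0975,0,-0.04],
    [-0.13,-0.121,0,-0.05],
    [-0.155,-0.144,0,-0.06],
    [-0.18,-0.167,0,-0.07],
    [-0.205,-0.19,0,-0.08],
    [-0.23,-0.2135,0,-0.09],
    [-0.255,-0.237,0,-0.1],
    [-0.28,-0.26,0,-0.11],
    [-0.305,-0.283,0,-0.12],
    [-0.33,-0.306,0,-0.132],
    [-0.355,-0.3295,0,-0.132],
    [-0.38,-0.353,0,-0.132],
    [-0.4,-0.371,0,-0.132],
    [-0.415,-0.385,0,-0.132],
    [-0.422,-0.392,0,-0.132],
    [-0.422,-0.392,0,-0.132],
  ],
  jaw=-1,
)

```text
t: 1.97
ee_pos: [0.4745, 0.1391, 0.1955]
tcp_rot: [-0.0, 0.065, 0.998, -0.0]
force: [0.5, -0.8, -0.2]
gripper_width: 0.0001
gripper_force: 0.0
```

>>> apply_moves(
  increments=[
    [0,0.001,0.01,0],
    [0,0.001,0.03,0],
    [0,0.001,0.05,0],
    [0,0.001,0.07,0],
    [0,0.001,0.085,0],
    [0,0.001,0.093,0],
    [0,0.001,0.0955,0],
    [0,0.001,0.0955,0],
    [0,0.001,0.0955,0],
  ],
)

```text
t: 2.72
ee_pos: [0.4746, 0.1425, 0.1008]
tcp_rot: [0.001, 0.063, 0.998, 0.0]
force: [-0.2, -0.9, 0.1]
gripper_width: -0.0003
gripper_force: 0.0
```

```bash
python3 - <<'E'
from meas import *
print(bot.read_state()["ee_pos"],bot.read_state()["force"])
a=cv2.resize(t["image"][215:305,300:440,::-1],None,fx=4,fy=4,interpolation=cv2.INTER_CUBIC)
b=cv2.resize(s["image"][220:340,290:450,::-1],None,fx=3,fy=3,interpolation=cv2.INTER_CUBIC)
b=cv2.copyMakeBorder(b,0,0,0,560-480,0);cv2.imwrite("pics/c2.png",np.vstack([a,b])[:600] if 0 else cv2.resize(np.vstack([a,b]),None,fx=.8,fy=.8))
E
```

```text
[0.47512717 0.14230407 0.10138455] [ 0.98928627 -0.20120254 -0.11762024]
```

View pics/c2.png

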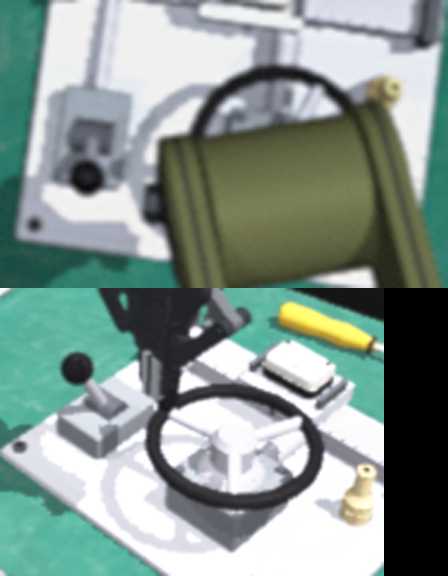

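>>> apply_moves(
  increments=[
    [-0.005,0.004,0,0],
    [-0.01,0.008,0,0],
    [-0.013,0.012,0,0],
    [-0.015,0.012,0,0],
    [-0.015,0.012,0,0],
    [-0.015,0.012,0,0],
  ],
)

```text
t: 3.32
ee_pos: [0.4908, 0.1519, 0.0999]
tcp_rot: [-0.0, 0.064, 0.998, -0.0]
force: [-0.9, -0.2, -0.4]
gripper_width: -0.0001
gripper_force: 0.0
```

>>> apply_moves(
  increments=[
    [-0.0015,0,0,0],
    [-0.0015,0,0,0],
    [-0.0015,0,0,0],
  ],
)

```text
t: 3.57
ee_pos: [0.4921, 0.1516, 0.1]
tcp_rot: [-0.0, 0.064, 0.998, -0.0]
force: [0.1, -0.3, -0.4]
gripper_width: 0.0006
gripper_force: 0.0
```

>>> apply_moves(
  increments=[
    [-0.001,0,0,0],
    [-0.001,0,0,0],
    [-0.001,0,0,0],
  ],
)

```text
t: 3.82
ee_pos: [0.4932, 0.1515, 0.1]
tcp_rot: [0.0, 0.064, 0.998, 0.0]
force: [0.5, -0.5, -0.7]
gripper_width: 0.0001
gripper_force: 0.0
```

>>> apply_moves(
  increments=[
    [-0.001,0,0,0],
    [-0.001,0,0,0],
    [-0.001,0,0,0],
  ],
)

```text
t: 4.07
ee_pos: [0.4942, 0.1514, 0.1]
tcp_rot: [0.0, 0.064, 0.998, -0.0]
force: [0.8, 1.0, -0.6]
gripper_width: -0.0
gripper_force: 0.0
```

>>> apply_moves(
  increments=[
    [-0.001,0,0,0],
    [-0.001,0,0,0],
    [-0.001,0,0,0],
  ],
)

```text
t: 4.32
ee_pos: [0.4952, 0.1513, 0.1]
tcp_rot: [-0.0, 0.064, 0.998, -0.0]
force: [0.2, -0.5, 1.3]
gripper_width: -0.0
gripper_force: 0.0
```

>>> apply_moves(
  increments=[
    [-0.001,0,0,0],
    [-0.001,0,0,0],
    [-0.001,0,0,0],
  ],
)

```text
t: 4.57
ee_pos: [0.4962, 0.1512, 0.1]
tcp_rot: [0.0, 0.064, 0.998, 0.0]
force: [-0.8, 0.0, 0.2]
gripper_width: 0.0002
gripper_force: 0.0
```

>>> apply_moves(
  increments=[
    [-0.001,0,0,0],
    [-0.001,0,0,0],
    [-0.001,0,0,0],
  ],
)

```text
t: 4.82
ee_pos: [0.4972, 0.1511, 0.1]
tcp_rot: [-0.0, 0.064, 0.998, -0.0]
force: [1.0, -0.3, 0.5]
gripper_width: -0.0001
gripper_force: 0.0
```

>>> apply_moves(
  increments=[
    [-0.001,0,0,0],
    [-0.001,0,0,0],
  ],
)

```text
t: 4.98
ee_pos: [0.4982, 0.1509, 0.1]
tcp_rot: [0.0, 0.064, 0.998, 0.0]
force: [0.5, -0.6, 0.0]
gripper_width: 0.0
gripper_force: 0.0
```

>>> apply_moves(
  increments=[
    [-0.001,0,0,0],
    [-0.001,0,0,0],
  ],
)

```text
t: 5.15
ee_pos: [0.4993, 0.1508, 0.1001]
tcp_rot: [0.0, 0.064, 0.998, 0.0]
force: [-0.3, 0.3, -0.4]
gripper_width: 0.0003
gripper_force: 0.0
```

>>> apply_moves(
  increments=[
    [-0.001,0,0,0],
    [-0.001,0,0,0],
  ],
)

```text
t: 5.32
ee_pos: [0.5002, 0.1507, 0.1]
tcp_rot: [0.0, 0.064, 0.998, -0.0]
force: [0.6, -0.6, -0.9]
gripper_width: -0.0002
gripper_force: 0.0
```

```bash
python3 - <<'E'
from meas import *
C=np.array([.520,.102])
for n,p in(("tip",[.500,.1507,.1]),("hfoot",[.518,.162,.084]),("htop",[.518,.162,.128]),("hub",[.52,.102,.088])): print(n,proj(s,p),proj(t,p))
b=cv2.resize(s["image"][220:330,320:440,::-1],None,fx=5,fy=5,interpolation=cv2.INTER_CUBIC);cv2.imwrite("pics/s3.png",b)
E
```

```text
tip [359.66376224 270.57121476] [365.41283414 272.1121967 ]
hfoot [359.60864339 269.5764012 ] [359.71233872 264.26004088]
htop [360.83692798 250.6379842 ] [361.22650293 262.85306581]
hub [388.80453272 280.96139787] [387.1790973  263.58739604]
```

View pics/s3.png

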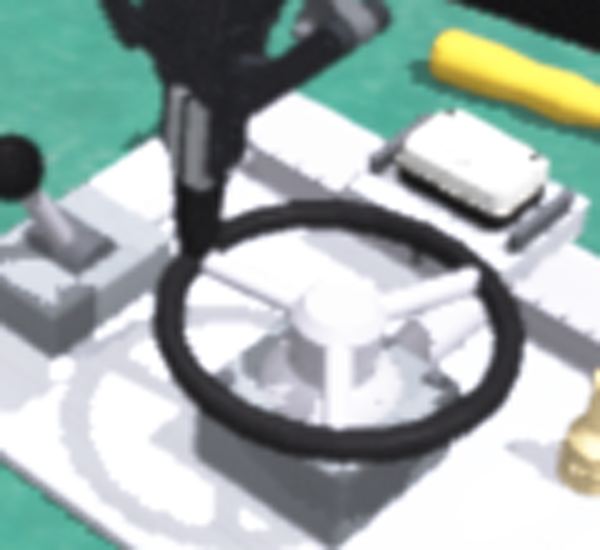

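The scene crop shows the tip at about (195,255), right against the handle, and the wheel doesn't seem to have moved. I'll keep going in 1 mm steps.

>>> apply_moves(
  increments=[
    [-0.001,0,0,0],
    [-0.001,0,0,0],
  ],
)

```text
t: 5.58
ee_pos: [0.5012, 0.1505, 0.1001]
tcp_rot: [0.0, 0.064, 0.998, -0.0]
force: [-0.7, 0.2, 0.0]
gripper_width: 0.0003
gripper_force: 0.0
```

>>> apply_moves(
  increments=[
    [-0.001,0,0,0],
    [-0.001,0,0,0],
  ],
)

```text
t: 5.75
ee_pos: [0.5022, 0.1504, 0.1001]
tcp_rot: [0.0, 0.064, 0.998, 0.0]
force: [0.8, 0.5, -0.4]
gripper_width: 0.0004
gripper_force: 0.0
```

>>> apply_moves(
  increments=[
    [-0.001,0,0,0],
    [-0.001,0,0,0],
  ],
)

```text
t: 5.92
ee_pos: [0.5032, 0.1503, 0.1]
tcp_rot: [0.0, 0.064, 0.998, -0.0]
force: [0.2, 1.3, 0.4]
gripper_width: 0.0002
gripper_force: 0.0
```

>>> apply_moves(
  increments=[
    [-0.001,0,0,0],
    [-0.001,0,0,0],
  ],
)

```text
t: 6.08
ee_pos: [0.5042, 0.1502, 0.1]
tcp_rot: [0.0, 0.064, 0.998, -0.0]
force: [0.4, 0.7, 0.5]
gripper_width: 0.0003
gripper_force: 0.0
```

```bash
python3 - <<'E'
from meas import *
a=cv2.imread("pics/scene0.png").astype(int);b=s["image"][:,:,::-1].astype(int)
d=abs(a-b).max(2)
print("spokes",(d[262:312,372:424]>40).sum(), "whole",d[262:312,372:424].max())
g=lambda im:im[255:312,366:428].mean(2).astype(np.float32)
print(cv2.phaseCorrelate(g(a),g(b)))
r=cv2.resize(np.hstack([a[240:330,340:440],b[240:330,340:440]]).astype(np.uint8),None,fx=4,fy=4,interpolation=cv2.INTER_CUBIC);cv2.imwrite("pics/d4.png",r)
E
```

```text
spokes 0 whole 17
((0.025786744690066143, -0.03943890465563271), 0.9963487782826026)
```

View pics/d4.png

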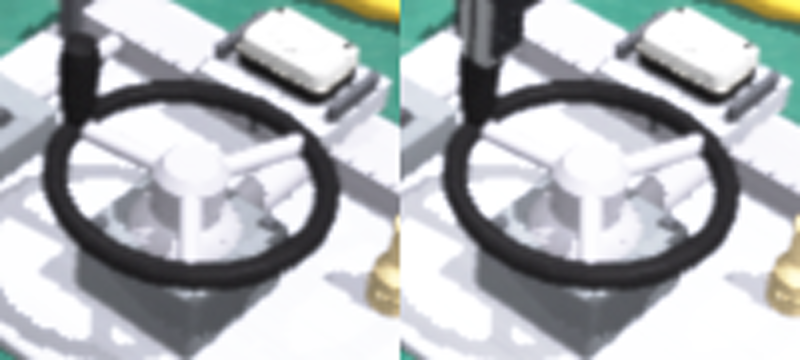

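The wheel hasn't moved: the before and after crops are identical, so image differencing makes a good check. The finger was sitting too far inside the circle. I'll back off, move outward and approach again.

>>> apply_moves(
  increments=[
    [0.005,0,0,0],
    [0.01,0,0,0],
    [0.01,0.006,0,0],
    [0.01,0.011,0,0],
    [0.01,0.011,0,0],
  ],
)

```text
t: 6.6
ee_pos: [0.4956, 0.1633, 0.1002]
tcp_rot: [0.0, 0.063, 0.998, 0.0]
force: [0.3, -0.2, -0.0]
gripper_width: 0.0002
gripper_force: 0.0
```

>>> apply_moves(
  increments=[
    [-0.003,0,0,0],
    [-0.006,0,0,0],
    [-0.006,0,0,0],
    [-0.006,0,0,0],
  ],
)

```text
t: 6.93
ee_pos: [0.5018, 0.1615, 0.1]
tcp_rot: [-0.0, 0.064, 0.998, -0.0]
force: [-1.0, -0.1, -0.3]
gripper_width: 0.0
gripper_force: 0.0
```

>>> apply_moves(
  increments=[
    [-0.001,0,0,0],
    [-0.002,0,0,0],
    [-0.002,0,0,0],
  ],
)

```text
t: 7.18
ee_pos: [0.5037, 0.1612, 0.1]
tcp_rot: [0.0, 0.064, 0.998, 0.0]
force: [0.4, 0.2, 0.1]
gripper_width: 0.0004
gripper_force: 0.0
```

>>> apply_moves(
  increments=[
    [-0.001,0,0,0],
    [-0.001,0,0,0],
  ],
)

```text
t: 7.35
ee_pos: [0.5046, 0.1612, 0.1]
tcp_rot: [0.0, 0.064, 0.998, 0.0]
force: [-1.2, 0.0, 0.1]
gripper_width: 0.0
gripper_force: 0.0
```

>>> apply_moves(
  increments=[
    [-0.001,0,0,0],
    [-0.001,0,0,0],
  ],
)

```text
t: 7.52
ee_pos: [0.5056, 0.1611, 0.1001]
tcp_rot: [0.0, 0.064, 0.998, -0.0]
force: [0.1, 0.1, 0.5]
gripper_width: -0.0001
gripper_force: 0.0
```

```bash
cat > diff.py <<'E'
from meas import *
a=cv2.imread("pics/scene0.png").astype(int);b=s["image"][:,:,::-1].astype(int)
d=abs(a-b).max(2)[258:312,372:424];print("spokes>40:",(d>40).sum(),"max",d.max(),"F",bot.read_state()["force"].round(1),"t",bot.read_state()["t"])
E
python3 diff.py
```

```text
spokes>40: 0 max 17 F [-0.2  0.1 -0. ] t 7.6167
```

>>> apply_moves(
  increments=[
    [-0.001,0,0,0],
    [-0.001,0,0,0],
  ],
)

```text
t: 7.78
ee_pos: [0.5066, 0.161, 0.1]
tcp_rot: [0.0, 0.064, 0.998, -0.0]
force: [0.1, -0.2, -0.0]
gripper_width: 0.0004
gripper_force: 0.0
```

>>> apply_moves(
  increments=[
    [-0.001,0,0,0],
    [-0.001,0,0,0],
  ],
)

```text
t: 7.95
ee_pos: [0.5076, 0.1608, 0.1001]
tcp_rot: [0.0, 0.064, 0.998, -0.0]
force: [0.0, 0.1, -0.6]
gripper_width: 0.0001
gripper_force: 0.0
```

```bash
python3 diff.py
```

```text
spokes>40: 0 max 16 F [-0.3  0.6  0. ] t 8.05
```

>>> apply_moves(
  increments=[
    [-0.001,0,0,0],
    [-0.002,0,0,0],
    [-0.002,0,0,0],
  ],
)

```text
t: 8.3
ee_pos: [0.5096, 0.1606, 0.1]
tcp_rot: [0.0, 0.064, 0.998, -0.0]
force: [0.4, 0.0, 0.1]
gripper_width: -0.0
gripper_force: 0.0
```

```bash
python3 diff.py
```

```text
spokes>40: 0 max 16 F [ 0.1 -0.  -0.4] t 8.4
```

>>> apply_moves(
  increments=[
    [-0.001,0,0,0],
    [-0.002,0,0,0],
    [-0.002,0,0,0],
  ],
)

```text
t: 8.65
ee_pos: [0.5116, 0.1603, 0.1001]
tcp_rot: [0.0, 0.064, 0.998, -0.0]
force: [-0.2, 0.8, 0.2]
gripper_width: 0.0001
gripper_force: 0.0
```

```bash
python3 - <<'E'
from diff import *
for n,p in(("tip",bot.read_state()["ee_pos"]),("tip+28mm",bot.read_state()["ee_pos"]+[0,0,.028])): print(n,proj(s,p))
v=cv2.resize(np.hstack([a[230:300,330:400],b[230:300,330:400]]).astype(np.uint8),None,fx=5,fy=5,interpolation=cv2.INTER_CUBIC);cv2.imwrite("pics/e5.png",np.clip(v.astype(float)*2,0,255).astype(np.uint8))
E
```

```text
spokes>40: 0 max 15 F [ 0.5  0.4 -0.1] t 8.75
tip [358.77553825 265.08322326]
tip+28mm [359.54410048 252.85862239]
```

View pics/e5.png

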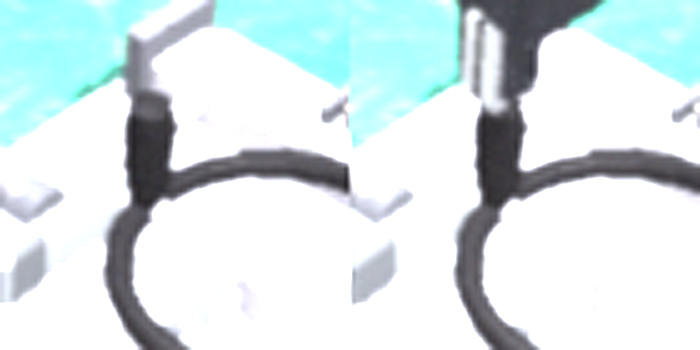

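```bash
python3 - <<'E'
from diff import *
D=abs(a-b).max(2)
for r in range(244,274): print(r,D[r,350:372])
E
```

```text
spokes>40: 0 max 16 F [0.2 0.5 0. ] t 8.85
244 [ 10   9  40  61  41   9  48  67  50  29  28  89 131 188 210 214 216 150
  13   2   3   3]
245 [  9   7  28  28  17   4  48  65  48  23  33  80  99 116 152 193 202 134
  10   3   3   3]
246 [  9   5  16  50  47  17  49  65  47  19  38  82  93 100 102 113 140  84
   4   3   3   3]
247 [10  5 44 69 54 15 49 67 49 15 45 84 93 99 96 82 47 13  7  7  5  6]
248 [ 9  7 23 57 52 19 51 78 69 39  8 41 62 74 63 37  4 13 13 15 14  9]
249 [ 1  1  1 14 58 52 43 83 82 56 24  4 15 10  5 10 13  6  4 10 12 14]
250 [ 1  1  1  1 14 55 32 80 78 69 55 26  2  0 10  9  3  2  3  8 14 11]
251 [ 1  1  1  1  3  5 25 59 65 62 48 19  2  2 11  7  3  4  8  9 14 10]
252 [ 1  1  1  1  7 12  4 13 30 29 10  0  1  2  8 10  7  9 13 13 11 10]
253 [ 1  1  1  1 10  9  2  5  5  8 13 12  5  1  8 14 10 14 11 11 10 10]
254 [ 1  1  1  2 15  6  4  1  4  5  6  3  5  3  4 10 14 15 14 10 11  9]
255 [ 1  1  1  5 12  5  2  2  2  5  5  1  5  3  3  9 13  6  9 14 12 11]
256 [ 1  1  1  6 12  6  2  2  2  5  5  2  2  5  5 10  9  3  3  8 12 14]
257 [ 1  1  1  6 11  5  3  2  1  1  2  3  2  4  6 14
[... 471 characters left out ...]
  6  2  2  2  6  3  2  3  3  5  5  5  5  5  5  6  6]
265 [13 14  6  4 15  6  4  1  3  2  2  4  3  3  3  4  5  4  4  5  6  5]
266 [13 13  9 10 13  6  5  4  2  4  3  2  4  3  4  3  4  4  4  5  4  4]
267 [13 13 13 15 12  8  4  4  3  3  6  6  5  2  4  4  5  5  6  7  7 12]
268 [12 14 12 12 13 10  3  4  1  1  4  5  3  3  3  3  5  8 10 13 10  4]
269 [15 12 11 12 12 13  5  4  3  1  4  6  6  6  4  7 12 14  4  1  1  1]
270 [12 11 11 11 15 11  5  4  1  4  5  7 12 11  9 13  5  1  1  1  1  1]
271 [ 9 11 11  9  9  6  4  7  5  5  7 12  8  5  9  5  1  1  1  1  1  1]
272 [ 9 10 10  9  7  4  4  5  4  4  9 11  6  4  2  2  2  2  2  1  1  1]
273 [10 11  9  7  4  4  4  5  5  5 10 14  9  8  5  3  2  2  3  2  4  2]
```

The image says the finger ends at row 252, at about the height of the handle's top (z≈0.13). The reported TCP would put it at row 265, so the real fingertip is some 30 mm higher than reported. I'll back off and measure the tip against the white plate.

>>> apply_moves(
  increments=[
    [0.01,0,0,0],
    [0.025,0,0,0],
    [0.04,0,0,0],
    [0.045,0,0,0],
    [0.045,0,0,0],
  ],
)

```text
t: 9.27
ee_pos: [0.4655, 0.1662, 0.0998]
tcp_rot: [-0.0, 0.063, 0.998, -0.0]
force: [-0.5, 0.5, -0.3]
gripper_width: -0.0001
gripper_force: 0.0
```

```bash
python3 - <<'E'
from diff import *
e=bot.read_state()["ee_pos"];print(e)
for z in(0,.01,.02,.03,.04): print(z,proj(s,e+[0,0,z]).round(1),proj(t,e+[0,0,z]).round(1))
D=abs(a-b).max(2)
for r in range(246,290,2): c=np.nonzero(D[r,320:375]>30)[0]+320; print(r,c.min() if len(c) else '',c.max() if len(c) else '',len(c))
v=cv2.resize(b[215:305,310:410].astype(np.uint8),None,fx=6,fy=6,interpolation=cv2.INTER_CUBIC);cv2.imwrite("pics/f6.png",v)
E
```

```text
spokes>40: 0 max 27 F [0.8 1.4 0. ] t 9.3667
[0.46696658 0.16614752 0.10028546]
0 [341.6 276.8] [358.2 287.3]
0.01 [341.7 272.4] [358.5 287.2]
0.02 [341.9 268. ] [358.9 287.1]
0.03 [342.  263.5] [359.2 286.9]
0.04 [342.2 259. ] [359.6 286.8]
246 333 355 23
248 333 353 21
250 333 350 18
252 333 349 17
254 333 349 17
256 334 349 16
258 334 349 16
260 334 347 14
262 336 344 9
264 340 340 1
266   0
268   0
270   0
272   0
274   0
276   0
278   0
280   0
282   0
284   0
286   0
288   0
```

View pics/f6.png

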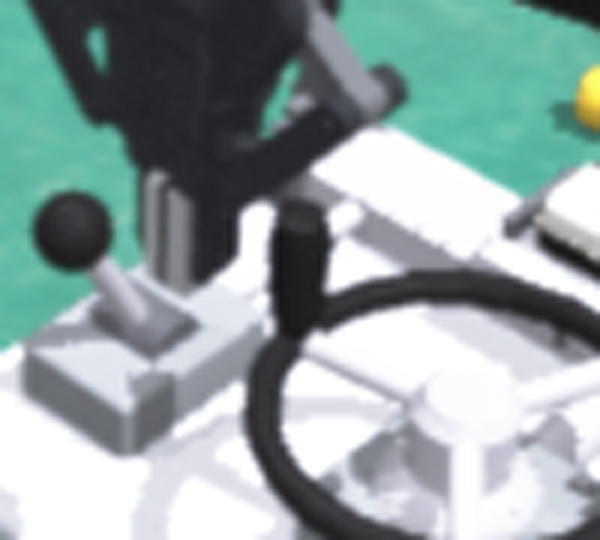

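The view shows the fingertip's near corner at crop (180,290), which is pixel row 264. The reported TCP would put the tip centre at row 277, with that corner lower still, so the real tip is about 40 mm above the reported one. I'll lower in steps and check each one.

>>> apply_moves(
  increments=[
    [0,0,0.008,0],
    [0,0,0.016,0],
    [0,0,0.02,0],
    [0,0,0.02,0],
    [0,0,0.02,0],
  ],
)

```text
t: 9.78
ee_pos: [0.4664, 0.1658, 0.0791]
tcp_rot: [-0.001, 0.064, 0.998, -0.0]
force: [-0.2, -0.7, 0.0]
gripper_width: -0.0006
gripper_force: 0.0
```

```bash
cat > tip.py <<'E'
from diff import *
from scipy.optimize import brentq
e=bot.read_state()["ee_pos"];D=abs(a-b).max(2)
print(e.round(4))
co=lambda x,y:x*np.array([-.9915,.13,0])+y*np.array([.13,.9915,0])
z=[proj(s,[e[0],e[1],.10]+co(i*.011,j*.0145)).round(1).tolist() for i in(-1,1) for j in(-1,1)];print("corners if z=.10",z)
u0=int(proj(s,e)[0])
for r in range(246,300,2):
    c=np.nonzero(D[r,u0-14:u0+14]>25)[0]+u0-14
    if len(c): print(r,c.min(),c.max(),len(c),end=' | ')
E
python3 tip.py
```

```text
spokes>40: 0 max 29 F [-0.7 -0.1 -0.3] t 9.8833
[0.467 0.166 0.08 ]
corners if z=.10 [[352.1, 277.9], [339.9, 270.1], [343.4, 284.0], [331.2, 276.0]]
246 330 353 24 | 248 331 354 24 | 250 331 354 24 | 252 332 354 23 | 254 333 354 22 | 256 333 354 22 | 258 333 354 22 | 260 328 354 22 | 262 329 349 19 | 264 331 349 15 | 266 336 354 13 | 268 336 353 11 | 270 336 354 13 | 272 329 347 8 | 274 332 344 7 | 276 334 341 8 | 278 349 349 1 | 280 327 350 4 | 282 329 331 3 | 284 346 349 4 | 286 343 349 6 | 288 338 345 7 | 290 327 343 8 | 292 341 342 2 | 294 336 348 4 | 298 354 354 1 |
```

>>> apply_moves(
  increments=[
    [0,0,0.006,0],
    [0,0,0.01,0],
    [0,0,0.01,0],
    [-0.01,0,0.01,0],
    [-0.02,0,0.01,0],
    [-0.025,0,0.01,0],
    [-0.025,0,0.01,0],
    [-0.025,0,0.01,0],
  ],
)

```text
t: 10.55
ee_pos: [0.4922, 0.1628, 0.0702]
tcp_rot: [0.0, 0.064, 0.998, 0.0]
force: [0.1, -0.0, 0.0]
gripper_width: 0.0003
gripper_force: 0.0
```

>>> apply_moves(
  increments=[
    [-0.001,0,0,0],
    [-0.002,0,0,0],
    [-0.002,0,0,0],
  ],
)

```text
t: 10.8
ee_pos: [0.4935, 0.1626, 0.07]
tcp_rot: [-0.0, 0.064, 0.998, 0.0]
force: [-0.2, 0.6, -0.5]
gripper_width: -0.0002
gripper_force: 0.0
```

>>> apply_moves(
  increments=[
    [-0.001,0,0,0],
    [-0.002,0,0,0],
    [-0.002,0,0,0],
  ],
)

```text
t: 11.05
ee_pos: [0.4957, 0.1624, 0.0701]
tcp_rot: [0.0, 0.064, 0.998, 0.0]
force: [-0.4, -0.5, 0.0]
gripper_width: -0.0001
gripper_force: 0.0
```

>>> apply_moves(
  increments=[
    [-0.001,0,0,0],
    [-0.002,0,0,0],
    [-0.002,0,0,0],
  ],
)

```text
t: 11.3
ee_pos: [0.4974, 0.1622, 0.07]
tcp_rot: [-0.0, 0.064, 0.998, 0.0]
force: [0.1, -0.1, 0.3]
gripper_width: 0.0
gripper_force: 0.3
```

```bash
python3 diff.py
```

```text
spokes>40: 0 max 24 F [-0.6 -0.3  1.1] t 11.4
```

>>> apply_moves(
  increments=[
    [-0.001,0,0,0],
    [-0.001,0,0,0],
    [-0.001,0,0,0],
  ],
)

```text
t: 11.65
ee_pos: [0.4982, 0.1622, 0.07]
tcp_rot: [-0.0, 0.064, 0.998, 0.0]
force: [-1.6, 2.0, 2.0]
gripper_width: -0.0001
gripper_force: 1.4
```

>>> apply_moves(
  increments=[
    [-0.001,0,0,0],
    [-0.001,0,0,0],
    [-0.001,0,0,0],
  ],
)

```text
t: 11.9
ee_pos: [0.4993, 0.1621, 0.0699]
tcp_rot: [-0.0, 0.064, 0.998, 0.0]
force: [-2.1, 2.8, 1.3]
gripper_width: -0.0001
gripper_force: 1.5
```

>>> apply_moves(
  increments=[
    [-0.001,0,0,0],
    [-0.001,0,0,0],
    [-0.001,0,0,0],
  ],
)

```text
t: 12.15
ee_pos: [0.5004, 0.1618, 0.0699]
tcp_rot: [-0.0, 0.064, 0.998, 0.0]
force: [-2.4, 1.6, 0.0]
gripper_width: -0.0003
gripper_force: 1.4
```

```bash
python3 diff.py
```

```text
spokes>40: 70 max 116 F [-1.6  1.7 -0.4] t 12.25
```

Contact came at reported x≈0.4977, y≈0.1622, which fits the handle position. I'll finish the turn at that same pose. Next I'll work out the circle in tool axes.

```bash
python3 - <<'E'
import numpy as np
C=np.array([.520,.102]);p0=np.array([.5004,.1618]);X=np.array([-.9918,.1277]);Y=np.array([.1277,.9918])
pt=lambda d:C+.06*np.array([np.cos(np.radians(d)),np.sin(np.radians(d))])
def rows(p0,A): print([[round(float((pt(d)-p0)@X),3),round(float((pt(d)-p0)@Y),3),0,0] for d in A])
rows(p0,np.arange(104,-83,-10)); rows(pt(-76),np.arange(-86,-247,-10))
E
```

```text
[[-0.005, -0.001, 0, 0], [-0.015, 0.002, 0, 0], [-0.026, 0.003, 0, 0], [-0.036, 0.003, 0, 0], [-0.046, 0.0, 0, 0], [-0.056, -0.004, 0, 0], [-0.065, -0.01, 0, 0], [-0.072, -0.017, 0, 0], [-0.078, -0.026, 0, 0], [-0.083, -0.035, 0, 0], [-0.086, -0.045, 0, 0], [-0.087, -0.055, 0, 0], [-0.086, -0.066, 0, 0], [-0.084, -0.076, 0, 0], [-0.08, -0.086, 0, 0], [-0.074, -0.094, 0, 0], [-0.067, -0.102, 0, 0], [-0.058, -0.108, 0, 0], [-0.049, -0.113, 0, 0]]
[[0.01, -0.003, 0, 0], [0.02, -0.004, 0, 0], [0.031, -0.003, 0, 0], [0.041, -0.001, 0, 0], [0.051, 0.003, 0, 0], [0.059, 0.009, 0, 0], [0.067, 0.016, 0, 0], [0.073, 0.025, 0, 0], [0.078, 0.034, 0, 0], [0.081, 0.044, 0, 0], [0.082, 0.054, 0, 0], [0.081, 0.065, 0, 0], [0.079, 0.075, 0, 0], [0.074, 0.085, 0, 0], [0.069, 0.093, 0, 0], [0.061, 0.101, 0, 0], [0.053, 0.107, 0, 0]]
```

>>> apply_moves(
  increments=[
    [-0.005,-0.001,0,0],
    [-0.015,0.002,0,0],
    [-0.026,0.003,0,0],
    [-0.036,0.003,0,0],
    [-0.046,0.0,0,0],
    [-0.056,-0.004,0,0],
    [-0.065,-0.01,0,0],
    [-0.072,-0.017,0,0],
    [-0.078,-0.026,0,0],
    [-0.083,-0.035,0,0],
  ],
)

```text
t: 13.08
ee_pos: [0.5801, 0.116, 0.0705]
tcp_rot: [0.001, 0.064, 0.998, 0.001]
force: [-0.8, 3.1, 1.5]
gripper_width: 0.0003
gripper_force: 1.5
```

```bash
python3 - <<'E'
from diff import *
e=bot.read_state()["ee_pos"]-[.52,.102,0];print(np.degrees(np.arctan2(e[1],e[0])),np.hypot(*e[:2]),e)
v=cv2.resize(b[215:335,330:450].astype(np.uint8),None,fx=5,fy=5,interpolation=cv2.INTER_CUBIC);cv2.imwrite("pics/g7.png",v)
E
```

```text
spokes>40: 421 max 230 F [-0.7  0.2 -0.2] t 13.1833
11.866420797087407 0.061633346857260796 [0.06031622 0.01267371 0.07065969]
```

View pics/g7.png

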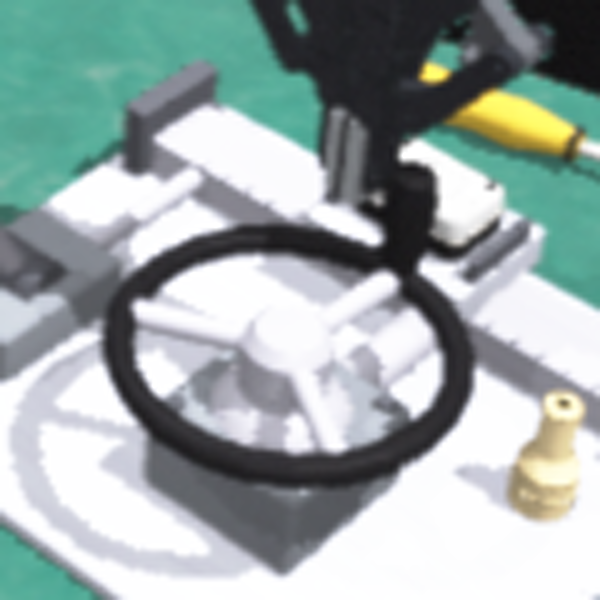

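The picture shows the handle at (410,215), just ahead of the finger at (345,170), so it follows after about a quarter turn. I'll carry on round.

>>> apply_moves(
  increments=[
    [-0.003,-0.01,0,0],
    [-0.004,-0.02,0,0],
    [-0.003,-0.031,0,0],
    [-0.001,-0.041,0,0],
    [0.003,-0.051,0,0],
    [0.009,-0.059,0,0],
    [0.016,-0.067,0,0],
    [0.025,-0.073,0,0],
    [0.034,-0.078,0,0],
  ],
)

```text
t: 13.93
ee_pos: [0.5342, 0.0424, 0.0703]
tcp_rot: [0.001, 0.064, 0.998, -0.0]
force: [2.9, 2.2, 0.3]
gripper_width: 0.0002
gripper_force: 1.4
```

```bash
python3 - <<'E'
from diff import *
e=bot.read_state()["ee_pos"]-[.52,.102,0];print(np.degrees(np.arctan2(e[1],e[0])),np.hypot(*e[:2]),e)
# handle: predicted dark top vs handle angle
g=b.max(2)
for d in range(-70,-135,-5):
    h=[.52+.06*np.cos(np.radians(d)),.102+.06*np.sin(np.radians(d))]
    print(d,[int(g[tuple(np.round(proj(s,h+[z])).astype(int)[::-1])]) for z in(.095,.102,.109,.116,.123)])
E
```

```text
spokes>40: 953 max 230 F [0.2 0.8 0.3] t 14.0333
-77.96063977335044 0.06094418238749444 [ 0.01271196 -0.05960369  0.06976219]
-70 [103, 105, 110, 123, 119]
-75 [61, 101, 116, 119, 103]
-80 [27, 65, 102, 126, 122]
-85 [25, 29, 34, 70, 130]
-90 [26, 27, 34, 44, 77]
-95 [31, 29, 33, 35, 43]
-100 [27, 29, 30, 31, 55]
-105 [26, 28, 26, 29, 32]
-110 [36, 24, 25, 24, 27]
-115 [112, 166, 95, 93, 46]
-120 [102, 177, 211, 222, 238]
-125 [124, 151, 213, 188, 233]
-130 [140, 126, 151, 221, 166]
```

>>> apply_moves(
  increments=[
    [0.01,-0.003,0,0],
    [0.02,-0.004,0,0],
    [0.031,-0.003,0,0],
    [0.041,-0.001,0,0],
    [0.051,0.003,0,0],
    [0.059,0.009,0,0],
    [0.067,0.016,0,0],
    [0.073,0.025,0,0],
    [0.078,0.034,0,0],
    [0.081,0.044,0,0],
    [0.082,0.054,0,0],
    [0.081,0.065,0,0],
    [0.08,0.07,0,0],
    [0.08,0.07,0,0],
  ],
)

```text
t: 15.2
ee_pos: [0.4638, 0.1245, 0.0696]
tcp_rot: [-0.001, 0.063, 0.998, 0.0]
force: [0.4, -0.2, -0.2]
gripper_width: -0.0001
gripper_force: 0.0
```

```bash
python3 - <<'E'
from diff import *
e=bot.read_state()["ee_pos"]-[.52,.102,0];print(np.degrees(np.arctan2(e[1],e[0])),np.hypot(*e[:2]),bot.read_state()["ee_pos"])
g=b.max(2)
for d in range(-190,-260,-5):
    h=[.52+.06*np.cos(np.radians(d)),.102+.06*np.sin(np.radians(d))]
    print(d,[int(g[tuple(np.round(proj(s,h+[z])).astype(int)[::-1])]) for z in(.095,.102,.109,.116,.123)])
E
```

```text
spokes>40: 639 max 224 F [0.8 0.4 0. ] t 15.3
158.87633952515355 0.06042069264518289 [0.46363929 0.12377453 0.06942192]
-190 [101, 252, 226, 203, 46]
-195 [251, 241, 130, 44, 43]
-200 [255, 197, 47, 52, 54]
-205 [214, 112, 117, 130, 134]
-210 [140, 144, 139, 142, 143]
-215 [125, 124, 119, 105, 125]
-220 [80, 78, 86, 97, 75]
-225 [110, 119, 86, 97, 134]
-230 [113, 125, 135, 164, 44]
-235 [125, 129, 144, 79, 42]
-240 [125, 140, 145, 44, 44]
-245 [135, 164, 47, 43, 42]
-250 [112, 71, 43, 42, 41]
-255 [89, 42, 43, 45, 42]
```

```bash
python3 - <<'E'
from diff import *
C=np.array([.5225,.106])  # scene-view centre
def prof(im):
    g=im.astype(np.float32).mean(2);A=np.arange(0,360,5);o=[]
    for d in A:
        v=[]
        for r in(.030,.035,.040,.045):
            u=proj(s,[C[0]+r*np.cos(np.radians(d)),C[1]+r*np.sin(np.radians(d)),.082]).astype(np.float32)
            v.append(cv2.getRectSubPix(g,(1,1),(float(u[0]),float(u[1])))[0,0])
        o.append(int(min(v)))
    return A,o
A,o=prof(a);_,n=prof(b)
print([(int(x),y) for x,y in zip(A,o) if y>190]);print([(int(x),y) for x,y in zip(A,n) if y>190])
c=cv2.imread("pics/scene0.png")
E
```

```text
spokes>40: 653 max 223 F [ 0.1  0.2 -0.5] t 15.4
[(55, 200), (60, 202), (65, 226), (70, 236), (75, 241), (80, 252), (85, 253), (90, 251), (95, 251), (100, 221), (115, 205), (120, 246), (125, 213), (130, 202), (135, 203), (140, 210), (145, 228), (150, 222), (205, 199), (210, 249), (215, 246), (220, 199), (235, 197), (240, 204), (245, 195), (290, 199), (295, 214), (300, 235), (305, 217), (310, 194), (315, 206), (320, 219), (325, 250), (330, 247)]
[(10, 246), (15, 253), (150, 219), (250, 248), (255, 250), (290, 205), (295, 233), (300, 247), (305, 244), (310, 227), (315, 223), (320, 225), (325, 194)]
```

Spokes now sit at 13° and 252°, so the handle is at about 132°, about 41° short of its start. I'll finish slowly toward the recorded contact pose, stopping about 2 mm before it.

>>> apply_moves(
  increments=[
    [-0.0014,0.0045,0,0],
    [-0.0028,0.009,0,0],
    [-0.005,0.0137,0,0],
    [-0.0076,0.0183,0,0],
    [-0.0108,0.0225,0,0],
    [-0.014,0.0266,0,0],
    [-0.017,0.0305,0,0],
    [-0.0197,0.0344,0,0],
    [-0.022,0.0375,0,0],
    [-0.024,0.04,0,0],
    [-0.0252,0.042,0,0],
    [-0.0262,0.0425,0,0],
    [-0.0262,0.0425,0,0],
    [-0.0262,0.0425,0,0],
  ],
)

```text
t: 16.57
ee_pos: [0.4958, 0.1623, 0.0701]
tcp_rot: [0.0, 0.064, 0.998, 0.001]
force: [-1.7, 1.5, -1.8]
gripper_width: -0.0004
gripper_force: 0.8
```

```bash
cat > al.py <<'E'
from diff import *
# tangential shift of the right spokes vs the start: phase correlation in polar unwrapping round the wheel centre
C=np.array([.5225,.106]);ang=np.radians(np.arange(-150,20,.5));rad=np.arange(.018,.050,.001)
Q=np.array([[proj(s,[C[0]+r*np.cos(t_),C[1]+r*np.sin(t_),.082]) for t_ in ang] for r in rad],np.float32)
U=lambda im:cv2.remap(im.astype(np.float32).mean(2),Q[...,0],Q[...,1],cv2.INTER_CUBIC)
p,q=U(a),U(b)
for w,(lo,hi) in(("spoke-30",(190,280)),("spoke-148",(0,60))):
    h=cv2.matchTemplate(q[:,max(lo-10,0):hi+10],p[:,lo+12:hi-12],cv2.TM_CCOEFF_NORMED)[0]
    k=int(h.argmax());off=0
    if 0<k<len(h)-1: off=(h[k-1]-h[k+1])/(2*(h[k-1]-2*h[k]+h[k+1]))
    print(w,"shift deg",(k+off-(lo+12-max(lo-10,0)))*.5,h.max())
print(bot.read_state()["ee_pos"])
E
python3 al.py
```

```text
spokes>40: 141 max 188 F [-1.5  1.9 -0.7] t 16.6667
spoke-30 shift deg 1.445015 0.9805217
spoke-148 shift deg 0.40079737 0.99252725
[0.49574711 0.16214482 0.07012292]
```

>>> apply_moves(
  increments=[
    [-0.0006,0,0,0],
    [-0.0012,0,0,0],
    [-0.0012,0,0,0],
    [-0.0012,0,0,0],
  ],
)

```text
t: 17.0
ee_pos: [0.4968, 0.162, 0.0701]
tcp_rot: [-0.0, 0.064, 0.998, 0.0]
force: [-3.8, 3.4, 0.3]
gripper_width: 0.0002
gripper_force: 1.7
```

```bash
python3 al.py
```

```text
spokes>40: 120 max 188 F [-2.9  2.6  0.3] t 17.1
spoke-30 shift deg 0.45612335 0.9794331
spoke-148 shift deg -0.0777998 0.99348944
[0.49679825 0.16190869 0.07008579]
```

>>> apply_moves(
  increments=[
    [-0.0004,0,0,0],
    [-0.0004,0,0,0],
    [-0.0004,0,0,0],
  ],
)

```text
t: 17.35
ee_pos: [0.4974, 0.1617, 0.0701]
tcp_rot: [0.0, 0.064, 0.998, 0.0]
force: [-2.9, 2.9, -0.4]
gripper_width: -0.0
gripper_force: 1.6
```

```bash
python3 al.py
```

```text
spokes>40: 114 max 189 F [-3.6  2.6  1. ] t 17.45
spoke-30 shift deg 0.023026466 0.98158276
spoke-148 shift deg 0.006149769 0.9970376
[0.49733802 0.16167763 0.07009271]
```

The wheel is back at its start: both spokes match within 0.05°. I'll back straight off, go round behind the lever ball, and lower.

>>> apply_moves(
  increments=[
    [0.005,0,0,0],
    [0.015,0,0,0],
    [0.03,0,0,0],
    [0.045,0,0,0],
    [0.052,0.01,0,0],
    [0.052,0.03,0,0],
    [0.052,0.05,0,0],
    [0.052,0.066,0,0],
    [0.052,0.075,0.005,0],
    [0.052,0.075,0.016,0],
    [0.052,0.075,0.025,0],
    [0.052,0.075,0.025,0],
    [0.052,0.075,0.025,0],
  ],
)

```text
t: 18.53
ee_pos: [0.454, 0.2415, 0.0433]
tcp_rot: [-0.001, 0.064, 0.998, -0.001]
force: [0.2, 0.2, -0.3]
gripper_width: -0.0002
gripper_force: 0.0
```

```bash
python3 al.py; python3 - <<'E'
from h import *
s=bot.camera("scene");a=cv2.imread("pics/scene0.png").astype(int);b=s["image"][:,:,::-1].astype(int)
D=abs(a-b).max(2);e=bot.read_state()["ee_pos"]
print([proj(s,[e[0],e[1],z]).round(1) for z in(.045,.075,.09)],proj(s,[.503,.236,.095]))
print("ball diff",D[246:262,314:330].max());print([ (r,int(c.min()),int(c.max())) for r in range(236,280,2) for c in[np.nonzero(D[r,300:345]>45)[0]+300] if len(c)])
E
```

```text
spokes>40: 106 max 183 F [-0.2  0.6  1.3] t 18.6333
spoke-30 shift deg -0.002199173 0.973959
spoke-148 shift deg -0.058959007 0.9941734
[0.45520973 0.24198762 0.0447634 ]
[array([304.3, 285.6]), array([303.8, 273.5]), array([303.6, 267.3])] [322.38340878 253.37991791]
ball diff 123
[(236, 300, 322), (238, 300, 324), (240, 300, 329), (242, 300, 331), (244, 300, 331), (246, 300, 330), (248, 300, 328), (250, 300, 315), (252, 300, 315), (254, 300, 315), (256, 300, 315), (258, 300, 313), (260, 301, 311), (262, 300, 310), (264, 300, 310), (266, 300, 310), (268, 302, 310), (270, 300, 308), (272, 300, 305), (274, 302, 302)]
```

>>> apply_moves(
  increments=[
    [-0.006,0,0,0],
    [-0.012,0,0,0],
    [-0.017,0,0,0],
    [-0.022,0,0,0],
    [-0.027,0,0,0],
    [-0.032,0,0,0],
    [-0.037,0,0,0],
    [-0.042,0,0,0],
    [-0.047,0,0,0],
    [-0.052,0,0,0],
    [-0.057,0,0,0],
    [-0.062,0,0,0],
    [-0.067,0,0,0],
    [-0.072,0,0,0],
    [-0.076,0,0,0],
    [-0.08,0,0,0],
    [-0.082,0,0,0],
    [-0.082,0,0,0],
  ],
)

```text
t: 20.18
ee_pos: [0.537, 0.2321, 0.0449]
tcp_rot: [0.0, 0.064, 0.998, -0.0]
force: [0.6, 0.7, 1.1]
gripper_width: 0.0002
gripper_force: 0.0
```

>>> apply_moves(
  increments=[
    [-0.001,0,0,0],
    [-0.002,0,0,0],
    [-0.002,0,0,0],
  ],
)

```text
t: 20.43
ee_pos: [0.5385, 0.2319, 0.0449]
tcp_rot: [-0.0, 0.064, 0.998, -0.0]
force: [0.2, 0.2, 0.0]
gripper_width: 0.0001
gripper_force: 0.3
```

>>> apply_moves(
  increments=[
    [-0.001,0,0,0],
    [-0.002,0,0,0],
    [-0.002,0,0,0],
  ],
)

```text
t: 20.68
ee_pos: [0.5406, 0.2317, 0.045]
tcp_rot: [0.0, 0.064, 0.998, -0.0]
force: [-0.7, -0.2, -0.7]
gripper_width: -0.0002
gripper_force: 0.4
```

Contact shows on the pads. I'll creep to the stop, watching for the force to rise.

>>> apply_moves(
  increments=[
    [-0.001,0,0,0],
    [-0.002,0,0,0],
    [-0.002,0,0,0],
  ],
)

```text
t: 20.93
ee_pos: [0.5427, 0.2315, 0.0451]
tcp_rot: [0.0, 0.064, 0.998, 0.0]
force: [0.4, 0.4, -0.4]
gripper_width: -0.0
gripper_force: 0.3
```

>>> apply_moves(
  increments=[
    [-0.001,0,0,0],
    [-0.0015,0,0,0],
    [-0.0015,0,0,0],
  ],
)

```text
t: 21.18
ee_pos: [0.5442, 0.2312, 0.0451]
tcp_rot: [0.0, 0.064, 0.998, 0.0]
force: [0.1, -0.0, -0.5]
gripper_width: -0.0003
gripper_force: 0.4
```

```bash
python3 - <<'E'
from h import *
s=bot.camera("scene");b=s["image"]
m=np.zeros((480,640),np.uint8);m[225:275,310:365]=(b[225:275,310:365].max(2)<60)
k,l,st,ce=cv2.connectedComponentsWithStats(m);print(st[1:],ce[1:],proj(s,[.503+.0665,.236-.0086,.095]),bot.read_state()["force"])
E
```

```text
[[323 225  37  25 400]
 [354 249  11  26 179]] [[341.9875     233.0025    ]
 [359.22905028 261.33519553]] [346.78478493 238.10619962] [-1.11896354  0.91113856 -0.15511149]
```

>>> apply_moves(
  increments=[
    [-0.001,0,0,0],
    [-0.001,0,0,0],
    [-0.001,0,0,0],
  ],
)

```text
t: 21.48
ee_pos: [0.5451, 0.2311, 0.0451]
tcp_rot: [0.0, 0.064, 0.998, 0.0]
force: [-0.4, -0.4, -0.1]
gripper_width: 0.0002
gripper_force: 0.4
```

>>> apply_moves(
  increments=[
    [-0.001,0,0,0],
    [-0.001,0,0,0],
    [-0.001,0,0,0],
  ],
)

```text
t: 21.73
ee_pos: [0.5461, 0.231, 0.0451]
tcp_rot: [0.0, 0.064, 0.998, -0.0]
force: [-0.8, 0.2, -1.0]
gripper_width: 0.0002
gripper_force: 0.4
```

>>> apply_moves(
  increments=[
    [-0.001,0,0,0],
    [-0.001,0,0,0],
    [-0.001,0,0,0],
  ],
)

```text
t: 21.98
ee_pos: [0.5466, 0.2309, 0.0449]
tcp_rot: [-0.0, 0.064, 0.998, -0.0]
force: [-2.8, -1.0, -0.3]
gripper_width: -0.0
gripper_force: 1.3
```

>>> apply_moves(
  increments=[
    [-0.0005,0,0,0],
    [-0.0005,0,0,0],
    [-0.0005,0,0,0],
  ],
)

```text
t: 22.23
ee_pos: [0.5467, 0.2309, 0.0448]
tcp_rot: [-0.001, 0.064, 0.998, -0.0]
force: [-5.0, 1.0, 1.6]
gripper_width: -0.0
gripper_force: 2.6
```

The force climbs with no further movement, so the lever is at its stop. I'll retreat, rise and swing clear.

>>> apply_moves(
  increments=[
    [0.006,0,0,0],
    [0.02,0,0,0],
    [0.04,0,0,0],
    [0.06,0,0,0],
    [0.075,0,-0.01,0],
    [0.08,0,-0.035,0],
    [0.08,0,-0.065,0],
    [0.08,0,-0.095,0],
    [0.08,0,-0.125,0],
    [0.08,0.01,-0.15,0],
    [0.08,0.03,-0.155,0],
    [0.08,0.055,-0.155,0],
    [0.08,0.085,-0.155,0],
    [0.08,0.115,-0.155,0],
    [0.08,0.145,-0.155,0],
    [0.08,0.175,-0.155,0],
    [0.08,0.2,-0.155,0],
    [0.08,0.22,-0.155,0],
    [0.08,0.23,-0.155,0],
    [0.08,0.23,-0.155,0],
  ],
)

```text
t: 23.9
ee_pos: [0.4977, 0.4707, 0.2]
tcp_rot: [0.001, 0.063, 0.998, 0.0]
force: [-0.1, -0.8, -0.2]
gripper_width: 0.0002
gripper_force: 0.0
```

```bash
python3 al.py; python3 - <<'E'
from h import *
t=bot.camera("top");s=bot.camera("scene")
t0=cv2.imread("pics/top0.png").astype(int);b=t["image"][:,:,::-1].astype(int);D=abs(t0-b).max(2)
s0=cv2.imread("pics/scene0.png").astype(int);E=abs(s0-s["image"][:,:,::-1].astype(int)).max(2)
for n,d in(("top",D),("scene",E)):
    k,l,st,ce=cv2.connectedComponentsWithStats((d>40).astype(np.uint8));print(n,[st[i].tolist() for i in range(1,k) if st[i,4]>6])
def dark(c,x0,x1,y0,y1):
    m=np.zeros((480,640),np.uint8);m[y0:y1,x0:x1]=(c["image"][y0:y1,x0:x1].max(2)<60)
    k,l,st,ce=cv2.connectedComponentsWithStats(m);return [(st[i].tolist(),ce[i].round(1).tolist()) for i in range(1,k) if st[i,4]>30]
print(dark(t,312,345,220,290),dark(s,310,352,220,275));print("stop px",proj(t,[.5695,.2275,.095]),proj(s,[.5695,.2275,.095]))
E
```

```text
spokes>40: 109 max 194 F [-0.3 -0.4 -0.1] t 24.0
spoke-30 shift deg -0.14698982 0.98759955
spoke-148 shift deg -0.23658323 0.9981158
[0.49763047 0.46867027 0.20003722]
top [[356, 198, 13, 23, 141], [368, 198, 11, 18, 107], [386, 202, 16, 22, 188], [111, 208, 260, 272, 23836], [352, 218, 6, 6, 23], [183, 223, 22, 33, 121], [183, 233, 22, 34, 108], [326, 234, 12, 16, 121], [311, 241, 5, 11, 37], [305, 243, 4, 6, 11], [320, 243, 5, 9, 26], [327, 260, 3, 3, 7], [317, 262, 16, 15, 159], [299, 270, 15, 10, 109], [201, 307, 3, 9, 15], [197, 318, 8, 13, 61], [191, 362, 3, 4, 8], [207, 419, 9, 12, 39], [207, 430, 5, 8, 15], [215, 432, 5, 7, 14], [12, 434, 130, 46, 3017], [210, 440, 7, 5, 20], [212, 450, 6, 7, 12], [217, 453, 6, 6, 14], [224, 456, 6, 5, 10], [364, 456, 16, 11, 92], [205, 460, 7, 7, 19], [217, 460, 10, 4, 10], [393, 460, 7, 2, 8], [211, 462, 20, 17, 68], [232, 466, 6, 4, 9]]
scene [[80, 0, 163, 153, 7243], [0, 170, 12, 37, 247], [337, 231, 16, 27, 205], [393, 241, 24, 18, 164], [315, 246, 22, 21, 200], [416, 250, 27, 30, 333], [388, 257, 5, 4, 10], [318, 262, 7, 5, 18], [381, 265, 5, 4, 14], [314, 268, 15, 5, 46], [294, 275, 16, 8, 77], [414, 285, 5, 4, 15], [10, 315, 103, 133, 4659], [198, 445, 60, 35, 1328], [11, 448, 12, 15, 108], [0, 463, 26, 17, 283], [148, 462, 8, 8, 35], [108, 473, 8, 7, 35]]
[([327, 236, 9, 9, 67], [330.9, 240.0])] [([341, 232, 11, 12, 108], [346.1, 237.9])]
stop px [330.33283143 240.07447861] [346.74281173 238.08736464]
```

```bash
python3 -c "
from cell import bot
print(bot.hand_in())"
```

```text
the job is handed in; nothing more can be done
None
```

I turned the hand wheel one full turn clockwise, with the spokes back within about 0.25° of the start, then pushed the lock lever over to its stop. The loose things near the feed unit look unmoved, the arm ended clear of everything, and the job is handed in at about 24 s.

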